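# Set the honing machine to its third speed and start it

## Task

Get the bench honing machine ready for the carving gouges: with the fingertips push its speed lever gently along the slot, out of the off position and through the clicks, and stop at the third click without running past it. Only when the lever rests at the third click, press the start button all the way down and let it spring back. It is all pushing and pressing, so lift nothing and leave the loose things around the machine where they are.

Things in the scene. Friction and masses are not known exactly. Their poses are not given: they have to be found in the camera images.
- honer: fixed bench honing machine: flat grey case 200 (x) x 300 (y) x 60 mm high. Origin: centre of its underside, on the table; x points away from its front edge, y along the lever slot. The deck is 60 mm above the table. In this frame the slot runs along y at x = -45 mm, the lever stands at y = -95 mm when off, the start button at x = -45, y = 85 mm. The deck is bare from y = -150 mm to the lever.
- speed (a joint): lever travel in m along the machine's +y: 0 at off (the start, an end stop), up to 0.080 (end stop). Detents every 16 mm: off 0, first click 0.016, second 0.032, third 0.048, fourth 0.064, fifth 0.080; dark marks on the deck show them. Leaving one takes about 6 N, falling to nothing 8 to 10 mm on, where the lever snaps ahead of the finger and settles in the next click by itself.
- lever_top (a point): centre of the top of the speed lever, an upright black paddle 30 mm (machine x) x 12 mm (machine y, the way it slides) on a short stem. The top is 50 mm above the deck (110 mm above the table), the paddle reaches down to 10 mm above the deck. Axes as the machine's; moves with the lever.
- start (a joint): travel of the start button in m: 0 up, 0.006 fully down; a spring pushes it back up; about 5 N takes it fully down.
- start_top (a point): centre of the top face of the round grey start button (radius 16 mm, in a black housing) on the deck, in line with the lever slot and beyond its fast end; pressed straight down. It moves with the button.
- mallet: loose turned wooden carver's mallet standing on its head, handle up, 222 mm tall, 80 mm at the widest; origin at the centre of its underside. Not to be moved.
- gouge: loose carving gouge lying on the table in front of the machine, 218 mm long, wooden handle 28 mm thick; origin on the table under the front end of the handle, x along the blade. Not to be moved.
- bar: loose paper-banded bar of honing compound, 50 x 95 x 30 mm; origin at the centre of its underside. Not to be moved.
- mug: loose white mug, 80 mm across, 85 mm high, handle to its +y; origin at the centre of its underside. Not to be moved.
- wheel (a point): centre of the felt honing wheel (radius 50 mm, top 116 mm above the table) past the machine's +y end. Its axis runs along the machine's y through the ribbed dark motor hump (radius 40 mm, top 106 mm above the table) that covers the rear half of the case. Not to be handled.

How it is judged:
On the way, in this order (a step that is already met when the one before it is completed fails the run):
1. the speed lever rests at the third click (value of joint speed between 0.044 and 0.052 m and velocity of joint speed between -0.01 and 0.01 m/s), for 0.3 s.
2. the start button is pressed down (value of joint start above 0.0045 m), for 0.05 s.
At the end, for the whole second after the job is handed in: the lever rests within 4 mm of the third click (48 mm from off), the start button has been pressed at least 4.5 mm after that and is up again (within 1.5 mm), and mallet, gouge, bar and mug are within 15 mm of where they stood (all of step 1 and value of joint start below 0.0015 m and distance of each of mallet, gouge, bar, mug from where it was at the start of the episode below 0.015 m); the robot touches nothing.
It fails at once if the lever ran past the third click towards the fourth (value of joint speed above 0.057 m).
It fails at once if the start button was pressed while the lever was not at the third click (value of joint start above 0.003 m and (value of joint speed below 0.042 m or value of joint speed above 0.054 m)).
It fails at once if the lever was forced or gripped (over 25 N) (contact force between the fingers and speed above 25 N).
It fails at once if a thing beside the machine was moved or lifted by more than 15 mm (distance of any of mallet, gouge, bar, mug from where it was at the start of the episode above 0.015 m).
It also fails if it takes over 72 s, if anything falls off the work surface, if the arm or the gripper's body presses on something with over 40 N, if the wrist force passes 120 N, or if a joint passes its speed limit or range.

## Robot

A 6-joint arm with a two-finger parallel gripper is mounted at the origin on the work surface. World frame = base frame: x ahead of the robot, y to its left, z up, the work surface at z = 0. Lengths are in m, angles in rad, forces in N, time in s.
With the tool pointing down it reaches from about 0.325 to 0.9 m from the base axis. Payload 6.1 kg.
Tool frame: the origin (TCP) lies on the centre line of the jaws, within the pads' length; the fingertips stand 19 mm ahead of it and the grasp point (between the pads) is the TCP; z points along the fingers, y is the line along which they close (so a half turn about z gives the same grasp; the last joint's range is limited). The gripper opens to 85 mm and grips with 20 to 120 N. Pads are 22 mm wide; open, the fingers measure 114 mm over their backs; the gripper's body (76 mm by 85 mm) begins 54 mm behind the grasp point. The pads swing forward as they close: fully open they stand 13 mm farther back than shut.
Start: joints at [-1.383, 0.22, 1.526, -0, 1.395, -0.126], TCP at [0.193, -0.594, 0.25] pointing down, gripper open.
Joint ranges: [-2.98, 2.98], [-0.91, 2.08], [0.09, 2.57], [-1.24, 4.39], [0.2, 2.65], [-2.68, 2.68]. Speed limits (rad/s): [2.57, 2.57, 3.01, 3.14, 3.14, 3.14].

## Interface

Orientations are given as a rotation vector (axis times angle).
In Python, from workcell import bot, sense, camera gives the robot as it stands. The module is installed in compiled form; this text tells all that it offers. Calls block until the motion is done:
- bot.move_to(position, orientation): joint-space move of the TCP to a pose.
- bot.move_l(position, rot=None, speed=0.15, max_force=None): straight line of the TCP; rot=None keeps the orientation; speed is the mean speed in m/s. With max_force (N) it stops when the force on the tool has changed by that much, and returns True; else False.
- bot.goto_joints(angles): joint-space move.
- bot.gripper_to(opening, strength=None): finger opening in m; strength is the grip in N (None keeps the last); returns when the fingers have stopped.
- bot.pause(seconds).
- bot.ik(position, orientation): joint angles nearest the present ones, or None.
- sense(): the state.
- camera(name): name is "scene" or "side" or "wrist"; returns a dict with "img" (400x640x3 uint8, red, green, blue), "vertical_fov" (degrees; the focal length in pixels is half the picture's height over the tangent of half this angle, whatever the lens; pixels are square), "cx", "cy" (the principal point, pixels), "T" (4x4, takes a point from camera to world coordinates). Camera axes: x right, y down, z forward; pixel columns grow to the right and rows downward; lengths in m; the calibration is good to about 2 mm. A picture is of the moment at which its call begins. There is no depth.
A pose or a line that the arm cannot do raises bot.PlanningError and nothing moves.
- bot.hand_in(): hands the job in; it is judged then, once.
The state is a dict: "t": time; "joint_pos": joint angles; "joint_velocities": joint speeds; "joint_torque": joint torques, N m; "eef_pos": TCP position; "ee_rot": TCP orientation; "ft_force": force on the tool from outside, world axes, zero at the start; "ft_torque": the same for the moment, N m; "finger_gap": finger opening in m; "grasp_force": force on a finger pad.
Only numpy, scipy, OpenCV 4.12 (cv2) and the standard library are available. Lean on these libraries where they do the work, as an engineer would, in place of code of your own. Each camera call takes 0.05 s, during which the arm holds its last target. There are 200 camera calls.

## Working session

There is one attempt and no reset: what is moved stays moved. The work goes in short steps, each a Python script; the robot and the scene stay as the last script left them, time stands still between calls to the robot, and variables do not carry over. Pictures are saved under pics/ and viewed, at most 10 in all, crops included, and the job is handed in when it is done.

```bash
mkdir -p pics; python3 - <<'E'
from workcell import bot,sense,camera
import cv2,pickle
for n in("scene","side","wrist"):
    c=camera(n);pickle.dump(c,open(n+".pkl","wb"));cv2.imwrite(f"pics/{n}0.png",c["img"][:,:,::-1]);print(n,c["vertical_fov"],c["cx"],c["cy"],c["T"].round(3).tolist())
s=sense();print(s["t"],s["ee_rot"],s["ft_force"])
E
```

```text
scene 57.91688503185908 322.06200930550375 198.2487361971163 [[-0.491, 0.581, -0.649, 1.105], [0.871, 0.328, -0.365, 0.374], [0.0, -0.745, -0.668, 0.67], [0.0, 0.0, 0.0, 1.0]]
side 54.54034978710108 318.3388445302608 196.93900941149914 [[-0.891, -0.259, 0.373, 0.174], [-0.453, 0.546, -0.704, 0.739], [-0.022, -0.797, -0.604, 0.681], [0.0, 0.0, 0.0, 1.0]]
wrist 65.94584051691763 317.4807208421357 198.88574030577027 [[0.308, -0.903, -0.301, 0.27], [-0.951, -0.293, -0.096, -0.569], [-0.001, 0.316, -0.949, 0.372], [0.0, 0.0, 0.0, 1.0]]
0.15 [-3.10144856e+00 -4.90639869e-01  5.69074106e-06] [-1.26128258  0.52206926 -0.02464736]
```

View pics/scene0.png

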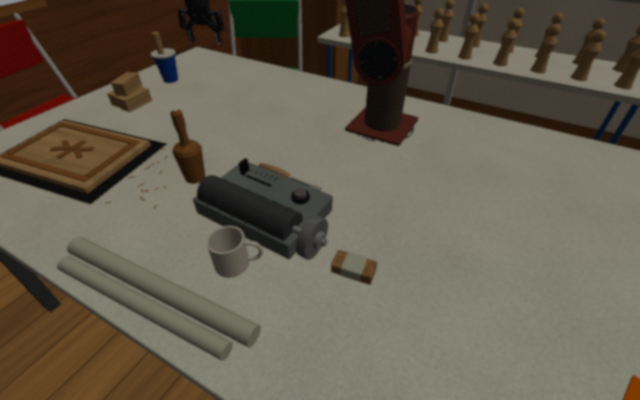

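View pics/side0.png

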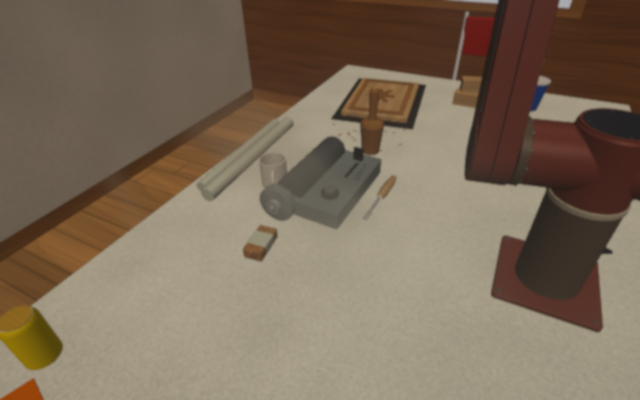

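The scene view shows the lever at (244,166) and the button at (300,196). In the side view the lever is at (358,154) and the button at (330,193). The mallet stands beyond the lever end. I'll enlarge both views.

```bash
python3 - <<'E'
import cv2,numpy as np
a=cv2.imread("pics/scene0.png")[100:270,170:340];b=cv2.imread("pics/side0.png")[85:255,250:420]
k=dict(fx=2.35*2,fy=2.35*2,interpolation=cv2.INTER_CUBIC)
a=cv2.resize(a,(400,400),interpolation=2);b=cv2.resize(b,(400,400),interpolation=2)
cv2.imwrite("pics/crop.png",cv2.convertScaleAbs(np.hstack([a,b]),alpha=1.6))
E
```

```text
(no output)
```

View pics/crop.png

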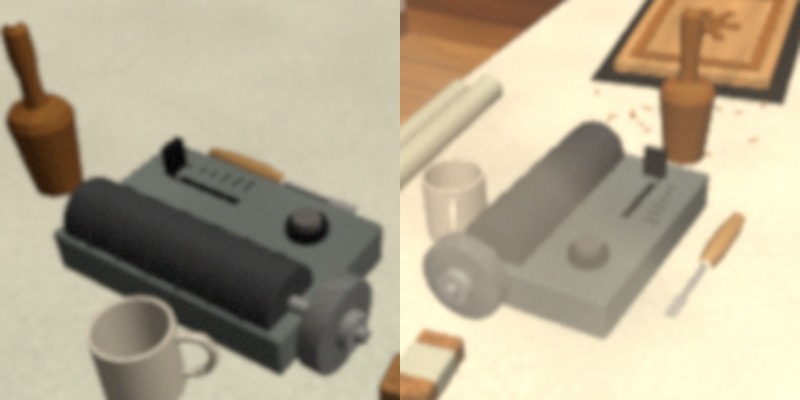

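The crops show the lever top at scene (244.4,161.6) and side (358.8,148.8). The button top is at scene (300,192.7) and side (330,189). The mallet base is at scene (196,180) and side (372,151). Next I triangulate these.

```bash
cat > h.py <<'E'
import numpy as np,pickle
def ray(c,p):
    f=200/np.tan(np.radians(c["vertical_fov"]/2));d=c["T"][:3,:3]@[(p[0]-c["cx"])/f,(p[1]-c["cy"])/f,1]
    return c["T"][:3,3],d/np.linalg.norm(d)
def plane(c,p,z): o,d=ray(c,p);return o+d*(z-o[2])/d[2]
def tri(rs):
    M=[np.eye(3)-np.outer(d,d) for o,d in rs]
    return np.linalg.solve(sum(M),sum(m@o for m,(o,d) in zip(M,rs)))
def pix(c,P):
    q=np.linalg.inv(c["T"])@np.append(P,1);f=200/np.tan(np.radians(c["vertical_fov"]/2));return np.array([c["cx"]+f*q[0]/q[2],c["cy"]+f*q[1]/q[2]])
E
python3 - <<'E'
from h import *
S,D=[pickle.load(open(n+".pkl","rb")) for n in("scene","side")]
for n,a,b,z in(("lever",(244.4,161.6),(358.8,148.8),.11),("btn",(300,192.7),(330,189),.075),("corner+y",(331.5,198.6),(337,217),.06),("corner-y",None,(380.9,160),.06),("mallet",(196,180),(372,151),0)):
    if a: print(n,tri([ray(S,a),ray(D,b)]).round(4),plane(S,a,z).round(4),end=' ')
    print(n,plane(D,b,z).round(4))
E
```

```text
lever [ 0.5277 -0.1878  0.1043] [ 0.5354 -0.1797  0.11  ] lever [ 0.5246 -0.1819  0.11  ]
btn [ 0.5353 -0.0103  0.075 ] [ 0.5356 -0.0099  0.075 ] btn [ 0.5354 -0.011   0.075 ]
corner+y [0.4854 0.0531 0.0443] [0.5015 0.0618 0.06  ] corner+y [0.4778 0.0693 0.06  ]
corner-y [ 0.47   -0.2287  0.06  ]
mallet [ 0.5516 -0.3755 -0.0124] [ 0.5659 -0.3548  0.    ] mallet [ 0.5458 -0.3646  0.    ]
```

```bash
python3 - <<'E'
from workcell import bot,sense,camera
from h import *
import cv2
from scipy.spatial.transform import Rotation as R
r=R.from_matrix(np.array([[0,1,0],[1,0,0],[0,0,-1.]]).T).as_rotvec()
bot.move_to([.53,-.14,.28],r); bot.gripper_to(0,20)
c=camera("wrist");pickle.dump(c,open("w1.pkl","wb"));cv2.imwrite("pics/w1.png",cv2.convertScaleAbs(c["img"][:,:,::-1],alpha=1.5))
s=sense();print(s["t"],s["eef_pos"],s["finger_gap"]);print(pix(c,[.527,-.18,.11]),pix(c,[.5355,-.01,.075]))
E
```

```text
3.0083 [ 0.53000202 -0.13997683  0.28002   ] -0.00039938601327109077
[314.19962262 220.57195406] [322.79021944  42.11582714]
```

View pics/w1.png

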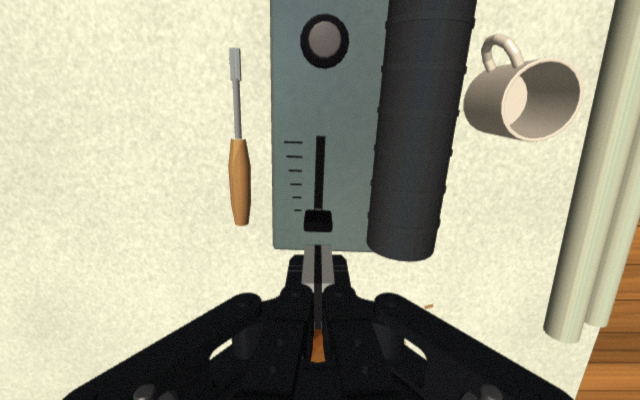

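The wrist view is sharp. The lever top sits around (318,222), the slot end at (320,136) and the button centre at (324,41). The detent marks run at x≈292, y≈142 to 210, and the case front edge is at x≈272.

```bash
python3 - <<'E'
from h import *
import cv2
c=pickle.load(open("w1.pkl","rb"));g=cv2.cvtColor(c["img"],cv2.COLOR_RGB2GRAY)
print(g[130:246:2,292:294].mean(1).astype(int).tolist())
print(g[196:240,318].tolist(), g[225,295:345].tolist())
m=((g>75)&(g<200)).astype(np.uint8);m2=np.zeros_like(m);m2[15:66,300:350]=m[15:66,300:350]
n,l,st,ce=cv2.connectedComponentsWithStats(m2);i=[k for k in range(1,n) if 300<st[k,4] and abs(ce[k][0]-324)<6];print(st[i],ce[i])
for n,p,z in(("mark5",(293,142),.06),("mark0",(298,210),.06),("slotend",(320,136),.06),("btn",(324,41),.072),("levtop",(318,226),.11),("c1",(272,0),.06),("c2",(273,248),.06)):print(n,plane(c,p,z).round(4))
E
```

```text
[72, 72, 73, 75, 72, 69, 23, 70, 72, 72, 71, 71, 70, 30, 64, 72, 72, 71, 73, 71, 28, 63, 71, 73, 71, 71, 72, 27, 71, 71, 71, 75, 74, 57, 59, 73, 71, 72, 72, 73, 71, 76, 76, 76, 75, 73, 74, 73, 72, 75, 74, 74, 72, 72, 73, 76, 72, 73]
[11, 7, 12, 11, 7, 9, 10, 11, 11, 6, 11, 13, 29, 41, 29, 8, 4, 7, 4, 6, 4, 3, 7, 10, 8, 8, 8, 7, 14, 12, 9, 12, 6, 11, 7, 19, 59, 75, 76, 76, 77, 75, 78, 78] [74, 75, 75, 75, 73, 77, 76, 72, 53, 14, 4, 10, 7, 11, 8, 13, 10, 9, 12, 11, 12, 8, 11, 12, 10, 13, 14, 10, 8, 8, 16, 10, 9, 9, 10, 6, 12, 40, 73, 77, 77, 77, 79, 77, 77, 76, 76, 77, 74, 77]
[] []
mark5 [ 0.5034 -0.1071  0.06  ]
mark0 [ 0.5072 -0.1871  0.06  ]
slotend [ 0.5331 -0.1006  0.06  ]
btn [ 0.5367 -0.0086  0.072 ]
levtop [ 0.5309 -0.186   0.11  ]
c1 [0.4866 0.0289 0.06  ]
c2 [ 0.4753 -0.2373  0.06  ]
```

```bash
cat >> h.py <<'E'
from scipy.spatial.transform import Rotation as Ro
th=np.radians(2.1);U=np.array([np.sin(th),np.cos(th),0]);
ROT=Ro.from_matrix(np.array([U,[np.cos(th),-np.sin(th),0],[0,0,-1.]]).T).as_rotvec()
LEV=np.array([.5305,-.187,0])
def at(s,z): return LEV+U*s+[0,0,z]
E
python3 - <<'E'
from workcell import bot,sense,camera
from h import *
import cv2
bot.move_to(at(-.048,.25),ROT); bot.move_l(at(-.048,.104),speed=.1)
hit=bot.move_l(at(-.005,.104),speed=.015,max_force=3)
s=sense();print(hit,s["t"],(s["eef_pos"]-LEV)@U,s["ft_force"])
c=camera("wrist");pickle.dump(c,open("w2.pkl","wb"));cv2.imwrite("pics/w2.png",cv2.convertScaleAbs(c["img"][:,:,::-1],alpha=1.5))
E
```

```text
True 6.975 -0.017494487741974044 [ 0.45908671 -2.09620192  1.82385831]
```

View pics/w2.png

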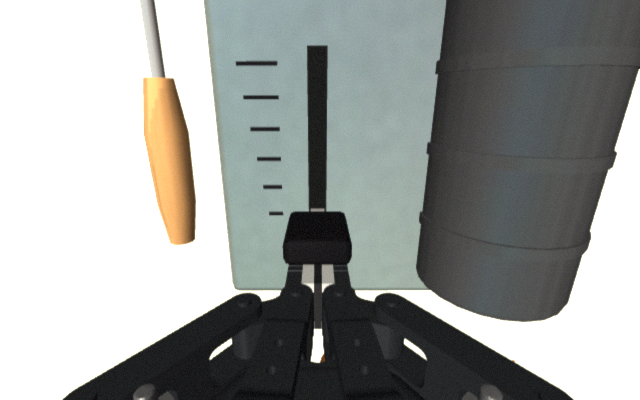

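The fingertips touch the lever squarely at −17.5 mm, with the lever at (318,235) still at off. I push click by click, watching the force.

```bash
python3 - <<'E'
from workcell import bot,sense,camera
from h import *
import cv2
p0=(sense()["eef_pos"]-LEV)@U
for k in range(3):
    b=p0+.016*k
    for d in (.004,.007,.008,.009,.010,.011):
        bot.move_l(at(b+d,.104),speed=.02); bot.pause(.1)
        f=sense()["ft_force"]@U;print(k,d,round(f,2))
        if d>=.008 and f>-.4: break
s=sense();print(s["t"])
c=camera("wrist");pickle.dump(c,open("w3.pkl","wb"));cv2.imwrite("pics/w3.png",cv2.convertScaleAbs(c["img"][:,:,::-1],alpha=1.5))
E
```

```text
0 0.004 -2.15
0 0.007 -0.7
0 0.008 -0.28
1 0.004 -1.06
1 0.007 0.6
1 0.008 -0.77
1 0.009 -0.26
2 0.004 -2.79
2 0.007 -0.44
2 0.008 0.05
11.7083
```

View pics/w3.png

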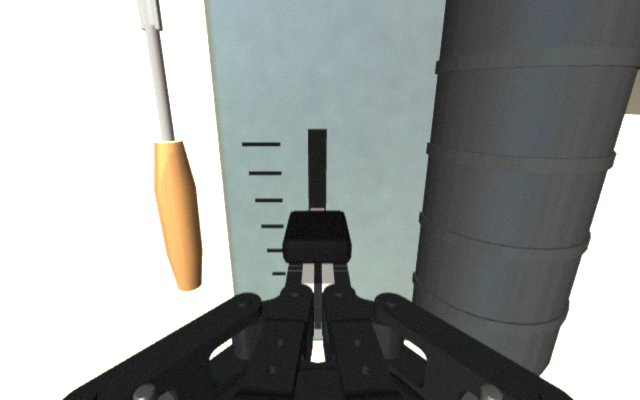

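The lever is still against the fingertips at about 40 mm (paddle edge at row 212) and hasn't snapped yet. I go on in 0.7 mm steps, tracking the paddle edge.

```bash
python3 - <<'E'
from workcell import bot,sense,camera
from h import *
import cv2
def edge(c):
    g=cv2.cvtColor(c["img"],cv2.COLOR_RGB2GRAY)[120:235,298:305].mean(1);return 120+int(np.where(g>40)[0][-1])
r0=edge(pickle.load(open("w3.pkl","rb")));print(r0)
b=-.0175+.032
for d in (.0087,.0094,.0101,.0108,.0115,.0122):
    bot.move_l(at(b+d,.104),speed=.02); bot.pause(.3)
    c=camera("wrist");e=edge(c);print(d,e,round(sense()["ft_force"]@U,2))
    if e<r0-5: break
pickle.dump(c,open("w4.pkl","wb"));cv2.imwrite("pics/w4.png",cv2.convertScaleAbs(c["img"][:,:,::-1],alpha=1.5));print(sense()["t"])
E
```

```text
210
0.0087 210 0.05
0.0094 199 -0.04
12.9583
```

View pics/w4.png

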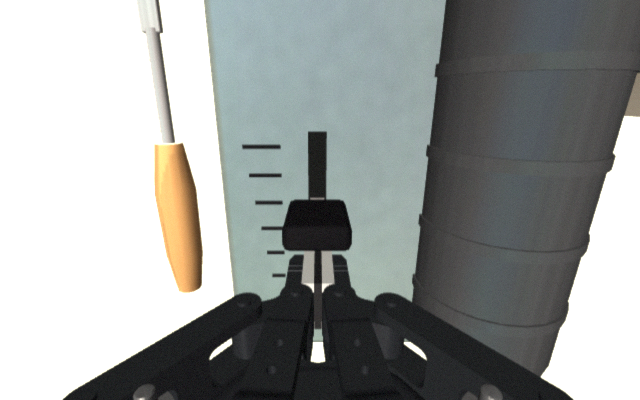

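The lever snapped ahead of the finger (edge 210→199), which puts it at about 48 mm, the third click. Now I back off, go over the top and press the button.

```bash
python3 - <<'E'
from workcell import bot,sense,camera
from h import *
import cv2
bot.move_l(at(.010,.104),speed=.05); bot.move_l(at(.010,.2),speed=.15)
bot.move_l(at(.1795,.2),speed=.15); bot.move_l(at(.1795,.12),speed=.1); bot.pause(.2)
f0=sense()["ft_force"][2]
h=bot.move_l(at(.1795,.080),speed=.01,max_force=8); bot.pause(.3)
s=sense();print(h,s["t"],s["eef_pos"],s["ft_force"],f0)
E
```

```text
True 19.3 [ 0.53711693 -0.00763758  0.0950423 ] [-1.5251309  -0.02802081  5.49431032] 0.204968156010767
```

Next I check that this was the button's end stop, by tracing force against height.

```bash
python3 - <<'E'
from workcell import bot,sense,camera
from h import *
bot.move_l(at(.1795,.106),speed=.05); bot.pause(.2)
for z in np.arange(.105,.0915,-.001):
    h=bot.move_l(at(.1795,z),speed=.02,max_force=14); bot.pause(.1);s=sense();print(round(s["eef_pos"][2],4),round(s["ft_force"][2],1),h)
    if h or s["ft_force"][2]>12: break
bot.pause(.1)
bot.move_l(at(.1795,.2),speed=.1);bot.pause(.3);print(sense()["t"],sense()["ft_force"])
c=camera("scene")
import cv2
d=camera("side");w=camera("wrist")
z=lambda c,y,x:cv2.resize(c["img"][y:y+170,x:x+170],(400,400),interpolation=2)
cv2.imwrite("pics/fin.png",cv2.convertScaleAbs(np.hstack([z(c,100,170),z(d,85,250)])[:,:,::-1],alpha=1.6))
cv2.imwrite("pics/w5.png",cv2.convertScaleAbs(w["img"][:,:,::-1],alpha=1.5));pickle.dump(w,open("w5.pkl","wb"))
E
```

```text
0.1049 0.2 False
0.104 -0.7 False
0.103 0.5 False
0.102 0.5 False
0.1011 0.8 False
0.1002 1.6 False
0.0991 3.0 False
0.0981 3.0 False
0.0971 3.4 False
0.0961 4.4 False
0.0951 4.3 False
0.0949 11.5 False
0.0948 17.2 False
26.05 [ 0.65652977 -0.98177612  0.03909516]
```

View pics/w5.png

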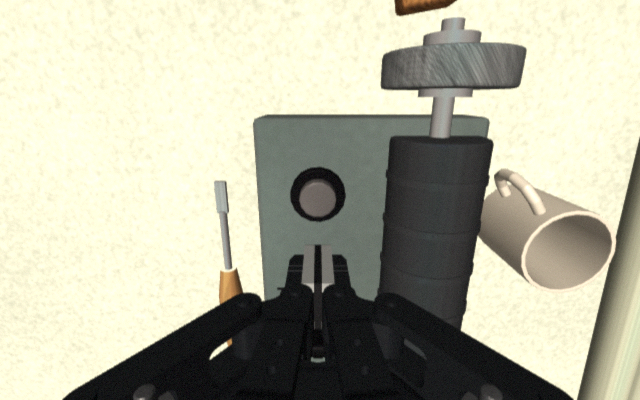

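View pics/fin.png

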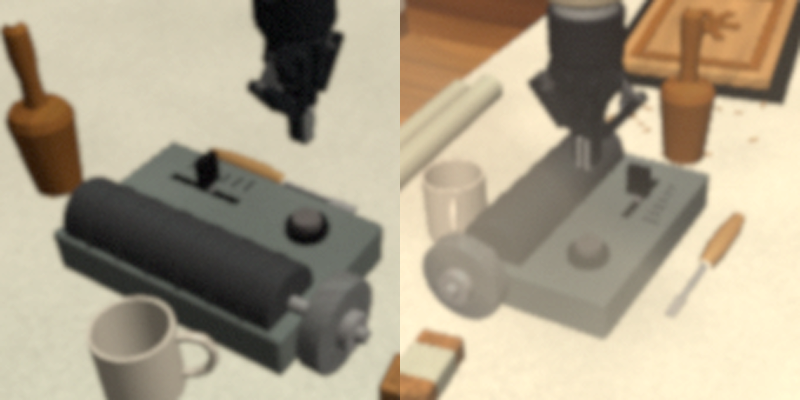

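The force rose like a spring over about 6 mm and then met a hard stop, so the button went fully down. In the pictures it is back up. The lever is at about scene crop (207,165), 3 marks along, and nothing else has moved. I hand in.

```bash
python3 -c "
from workcell import bot
print(bot.hand_in())"
```

```text
the job is handed in; nothing more can be done
None
```

I pushed the lever to the third click (about 48 mm by the camera), pressed the start button fully down twice (the second press checked its end stop) and let it spring back up, left the loose things where they stood, and handed the job in; no verdict was returned.

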